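# Hang the mesh divider on both hooks

### The job

Lift the wire-mesh basket divider out of its low steel cradle (the plate on its bar is there to grip) and hang it by its top bar, centred, in both upturned hooks of the green rack. The hooks are screwed to unequal, unmeasured heights, so lower it by feel; while still holding it, press down until both hooks firmly take load at once (about 15 N of push in all; never more than 20 N on either hook), then let go and leave it hanging still. Do not disturb the other things on the bench.

Things in the scene. Friction and masses are not known exactly. Their poses are not given: they have to be found in the camera images.
- divider: Steel mesh divider, 0.32 to 0.63 kg, upright, front and back alike. Origin: axis of its top bar, mid-length; y along the bar, z up, x through the thickness. Bar: 8 mm round rod, y -140 to 140 mm, with 16 mm end knobs centred at y = +-144. Below it the mesh panel, 6 mm thick, y -75 to 75, down to z = -67; outside that the bar is bare.
- divider_tab (a point): Middle of the divider's grip tab, 25 mm above the bar's axis (divider's axes). Plain plate standing on the bar's middle: 10 mm thick (x), 40 mm wide (y), from 2 to 48 mm above the bar's axis, free on all sides. Held by it, the divider may pivot a little between the finger pads.
- cradle: Low fixed dark steel stand where the divider starts, its bar lying in two forks open upwards. Origin: underside centre, below the bar's middle; y along the bar, z up. Base 110 x 250 x 8 mm; forks at y = +-108 mm, floor at z = 85 (bar axis 89), prong tips at z = 100. Lift straight up to free the divider.
- rack: Fixed green rack. Origin: on the bench below the midpoint of its two hooks; y from right hook to left hook, z up. Uprights and crossbar stand at x 60 to 80 mm, up to z = 120; only the hooks are higher. Base plate x -60 to 110, y -125 to 125, 10 mm thick.
- left_bracket: Dark arm carrying the left (+y) hook. Origin: its upper face, on the hook's vertical axis, at (0, 108, 110) mm in the rack frame; axes as the rack. On it a stud with a steel wire hook, a U open upwards, whose floor is 40 to 64 mm above this origin (150 to 174 above the bench): screwed to another, unreported height each time. Rigid under load.
- right_bracket: Same for the right (-y) hook: origin at (0, -108, 110) mm in the rack frame. The height of its hook is set independently of the left one, so the hung divider may slope by up to 24 mm in 216 mm (0.11 rad) about x.
- hook_line (a point): Midpoint of the line between the hooks' floors at their lowest setting, 150 mm above the rack's origin. Both hooks: 8 mm wire, prong tips 18 mm above the floor at x = +-16 mm, clear mouth 24 mm, floor 12 mm wide (x); a seated bar has its axis 4 mm above the floor, within 1 mm of x = 0.
- wrench: Bystander: open-ended spanner, 170 mm long, lying on the bench between the two stands. Leave alone.
- screwdriver: Bystander: screwdriver about 200 mm long, lying at the far right. Leave alone.
- oil_can: Bystander: grey can, 60 mm across, 130 mm tall, at the far edge. Leave alone.
- bolt_cup: Bystander: aluminium cup, 70 mm across, 60 mm tall, at the far edge. Leave alone.
- spacer_block: Bystander: dark steel block, 60 x 90 x 35 mm, at the far edge. Leave alone.
- collar: Bystander: brass ring, 56 mm across, 22 mm tall, in the gap between the two stands. Leave alone.

How it is judged:
By the outcome, as a careful person would: the job done as asked, in the order asked, and still so for the second after the job is handed in, with the robot touching nothing.
It also fails if it takes over 51 s, if anything falls off the work surface, if the arm or the gripper's body presses on something with over 40 N, if the wrist force passes 120 N, or if a joint passes its speed limit or range.

### The arm

A 6-joint arm with a two-finger parallel gripper is mounted at the origin on the work surface. World frame = base frame: x ahead of the robot, y to its left, z up, the work surface at z = 0. Lengths are in mm, angles in rad, forces in N, time in s.
With the tool pointing down it reaches from about 325 to 900 mm from the base axis. Payload 6.1 kg.
Tool frame: the origin (TCP) lies at the very end of the fingers, on their centre line; the grasp point (between the pads) lies 19 mm behind it; z points along the fingers, y is the line along which they close (so a half turn about z gives the same grasp; the last joint's range is limited). The gripper opens to 85 mm and grips with 20 to 120 N. Pads are 22 mm wide; open, the fingers measure 114 mm over their backs; the gripper's body (76 mm by 85 mm) begins 54 mm behind the grasp point. The pads swing forward as they close: fully open they stand 13 mm farther back than shut.
Start: joints at [-1.396, 0.22, 1.526, -0, 1.395, -0.126], TCP at [185.171, -596.932, 196.6] pointing down, gripper open.
Joint ranges: [-2.98, 2.98], [-0.91, 2.08], [0.09, 2.57], [-1.24, 4.39], [0.2, 2.65], [-2.68, 2.68]. Speed limits (rad/s): [2.57, 2.57, 3.01, 3.14, 3.14, 3.14].

### API

Orientations are given as a unit quaternion [w, x, y, z].
In Python, from workcell import env gives the robot as it stands.
- The arm moves only by the shell command python3 -m jog 'ROWS' [FORCE]. ROWS is JSON, a list of rows, each a list of 5 numbers: the shift along the tool's x, y, z in mm, then the turn about the tool's z in rad, then the finger opening in mm, from 0 to 85.4. In form: [[dx, dy, dz, turn, hand], ...]. A call has 1 to 20 rows; each row shifts and turns the commanded pose from where the row before left it, along the tool's axes as they then stand; what a row does not reach is not made up. A row lasts 1/8 s, in which the tool goes at most 62.5 mm and 10.7 degrees, less where a joint would pass 70% of its speed; a pose out of reach is approached as far as the arm can. A call with a gripper value outside its range is refused whole. The fingers move at their own pace and stop on an object; FORCE is the grip in N (left out, the last holds). Time passes only in rows, so rows that do not move let the fingers close. It gives the time, the measured TCP pose, the force, the opening and the grip force at its end, in the units of the state.
- env.sense(): the state, without advancing time (a new reading comes with each control period).
- env.grab_frame(name): name is "side" or "top" or "wrist"; returns the picture (420x560x3 uint8, blue, green, red); there is no depth.
- env.calibration(name): a dict with "K" (3x3 intrinsics, pixels), "R" (3x3) and "t" (3): a world point X has camera coordinates R X + t. Camera axes: x right, y down, z forward; pixel columns grow to the right and rows downward; lengths in mm; the calibration is good to about 2 mm. A picture is of the moment at which its call begins: read the wrist's pose just before it. calibration takes no time and is no camera call; for the wrist camera it gives the pose at the moment of the call.
- env.finish_job(): hands the job in; it is judged then, once.
Trained networks look in the newest picture that a camera, given by its name, has taken for a name from the list of things; names that differ only in an ending like _2 or _b are one class to them, and where a whole thing is asked for, a point or a joint stands for the part that bears it (a point fixed in the world has none). Each returns a list of dicts, best first, with "confidence" (0 to 1); they miss things now and then, are a little off and sometimes report something else, mostly with a low value. They report only what shows in the picture. A call takes as long as a camera call.
- env.recognise(name, camera): "extent" ([left, top, right, bottom] in pixels, round what is visible of it).
- env.silhouettes(name, camera): "pixels" (420x560 bool, what is visible of it) and "extent" ([left, top, right, bottom] in pixels, round what is visible of it).
The state is a dict: "time_s": time; "joint_pos": joint angles; "joint_velocities": joint speeds; "effort": joint torques, N m; "tcp_pos": TCP position; "tcp_rot": TCP orientation; "contact_force": force on the tool from outside, world axes, zero at the start; "ft_torque": the same for the moment, N m; "finger_gap": finger opening in mm; "grasp_force": force on a finger pad.
Only numpy, scipy, OpenCV 4.12 (cv2) and the standard library are available. Lean on these libraries where they do the work, as an engineer would, in place of code of your own. Each camera call takes 0.05 s, during which the arm holds its last target. There are 200 camera calls.

## Working session

There is one attempt and no reset: what is moved stays moved. The work goes in short steps, Python scripts to look and compute and a shell command to move; the robot and the scene stay as the last step left them, time stands still between calls to the robot, and variables do not carry over. Pictures are saved under pics/ and viewed, at most 10 in all, crops included, and the job is handed in when it is done.

```bash
ls; mkdir -p pics; python3 - <<'E'
from workcell import env
import cv2,numpy as np
s=env.sense(); print({k:np.round(v,3).tolist() for k,v in s.items()})
ims=[]
for c in ("top","side"):
    im=env.grab_frame(c); ims.append(im)
    cal=env.calibration(c); print(c,np.round(cal["K"],1).tolist(),np.round(cal["R"],4).tolist(),np.round(cal["t"],1).tolist())
    for n in ("divider","divider_tab","cradle","rack","left_bracket","right_bracket","wrench","collar"):
        r=env.silhouettes(n,c)
        for d in r[:2]:
            ys,xs=np.nonzero(d["pixels"]); 
            print(c,n,round(d["confidence"],2),np.round(d["extent"]).tolist(),np.round([xs.mean(),ys.mean()],1) if len(xs) else None)
    cv2.imwrite(f"pics/{c}0.png",im)
E
```

```text
pics
{'time_s': 0.0, 'joint_pos': [-1.396, 0.221, 1.528, 0.0, 1.395, -0.126], 'joint_velocities': [0.001, -0.001, 0.001, -0.0, 0.001, 0.001], 'effort': [-0.002, -49.691, -38.94, -0.0, 0.011, -0.0], 'tcp_pos': [185.045, -596.266, 195.505], 'tcp_rot': [-0.001, 0.989, 0.15, -0.0], 'contact_force': [-0.598, -0.274, -0.031], 'ft_torque': [0.032, 0.044, 0.066], 'grasp_force': 0.0, 'finger_gap': 85.448}
top [[440.9, 0.0, 280.0], [0.0, 440.9, 212.7], [0.0, 0.0, 1.0]] [[0.0226, -0.9993, 0.0314], [-0.993, -0.0261, -0.1154], [0.1161, -0.0285, -0.9928]] [-15.9, 641.0, 987.1]
top divider 0.92 [303.0, 248.0, 440.0, 263.0] [373.2 255.4]
top divider_tab 0.68 [246.0, 132.0, 278.0, 170.0] [262.6 149.6]
top divider_tab 0.55 [304.0, 252.0, 444.0, 262.0] [375.  255.5]
top cradle 0.57 [313.0, 231.0, 427.0, 284.0] [365.7 256.5]
top rack 0.78 [117.0, 212.0, 244.0, 285.0] [182.4 249.5]
top left_bracket 0.64 [182.0, 140.0, 216.0, 171.0] [199.2 154.4]
top left_bracket 0.58 [114.0, 233.0, 137.0, 272.0] [125.6 251.8]
top right_bracket 0.71 [227.0, 230.0, 235.0, 271.0] [229.9 249. ]
top right_bracket 0.46 [270.0,
[... 298 characters left out ...]
-0.0192], [-0.0849, 0.5237, -0.8477], [0.1713, -0.8304, -0.5302]] [602.3, 151.1, 858.4]
side divider 0.77 [310.0, 154.0, 331.0, 210.0] [320.4 182.4]
side divider_tab 0.57 [307.0, 150.0, 332.0, 213.0] [320.8 179.8]
side cradle 0.71 [294.0, 158.0, 346.0, 234.0] [320.9 207.2]
side rack 0.76 [233.0, 212.0, 344.0, 391.0] [291.3 323. ]
side rack 0.26 [293.0, 161.0, 346.0, 234.0] [320.4 206.4]
side left_bracket 0.59 [260.0, 292.0, 312.0, 345.0] [289. 322.]
side right_bracket 0.84 [283.0, 206.0, 323.0, 251.0] [305.8 235.9]
side wrench 0.55 [286.0, 252.0, 358.0, 264.0] [320.6 255.7]
side collar 0.69 [250.0, 233.0, 272.0, 259.0] [260.1 245.3]
side collar 0.32 [229.0, 210.0, 340.0, 388.0] [291.6 322.5]
```

```bash
python3 - <<'E'
import cv2,numpy as np
a=cv2.imread("pics/top0.png")[120:310,90:460]; b=cv2.imread("pics/side0.png")[130:400,200:380]
a=cv2.resize(a,None,fx=2.16,fy=2.16,interpolation=3)[:,:800]
cv2.imwrite("pics/topc.png",a)
cv2.imwrite("pics/sidec.png",cv2.resize(b,None,fx=2.2,fy=2.2,interpolation=3))
E
```

```text
(no output)
```

View pics/topc.png

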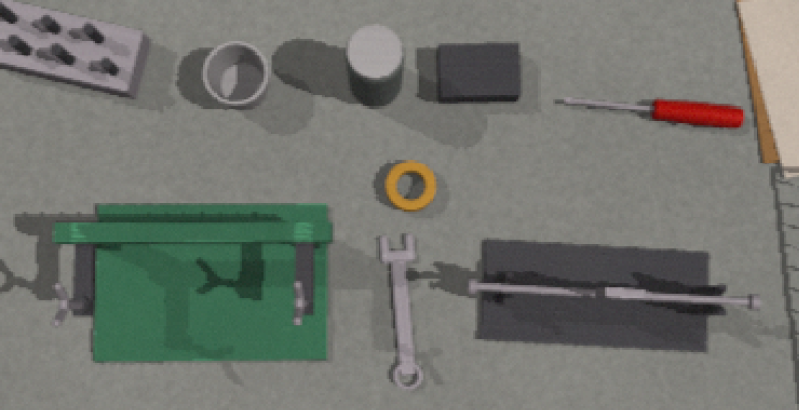

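View pics/sidec.png

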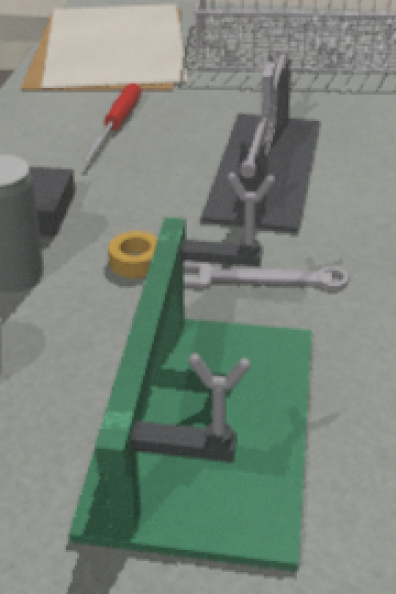

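The top crop shows the bar running from a knob at (473,287) to a knob at (755,302), with the tab top near (626,293). The green base plate has corners (95,205) to (327,360), and the hooks are at about (65,303) and (298,303). The side crop shows both hooks, with floors at about (218,385) and (250,197).

```bash
cat > h.py <<'E'
from workcell import env
import numpy as np, cv2
def back(c,uv,z,cal=None):
    cal=cal or env.calibration(c); K,R,t=[np.array(cal[k],float) for k in("K","R","t")]
    C=-R.T@t; d=R.T@np.linalg.inv(K)@np.array([*uv,1.0]); return C+d*(z-C[2])/d[2]
def proj(c,X,cal=None):
    cal=cal or env.calibration(c); K,R,t=[np.array(cal[k],float) for k in("K","R","t")]
    p=K@(R@np.array(X,float)+t); return p[:2]/p[2]
def tri(obs):
    A=[];b=[]
    for c,uv in obs:
        cal=env.calibration(c);K,R,t=[np.array(cal[k],float) for k in("K","R","t")]
        C=-R.T@t; d=R.T@np.linalg.inv(K)@np.array([*uv,1.0]); d/=np.linalg.norm(d)
        P=np.eye(3)-np.outer(d,d); A.append(P); b.append(P@C)
    return np.linalg.lstsq(np.vstack(A),np.hstack(b),rcond=None)[0]
E
python3 - <<'E'
from h import *
np.set_printoptions(precision=1,suppress=True)
f=lambda u,v:(u/2.16+90-.27,v/2.16+120-.27)
g=lambda u,v:(u/2.2+200-.27,v/2.2+130-.27)
a=back("top",f(473,287),89);b=back("top",f(755,302),89);print("knobs",a,b,np.linalg.norm(a-b),(a+b)/2, "bar yaw",np.arctan2(*(-(a-b)[:1]),(a-b)[1]))
print("tab",back("top",f(626,293),137))
for p in((483,240),(708,252),(707,351),(477,339)):print("cr",back("top",f(*p),8))
for p in((95,205),(327,205),(327,360),(95,360)):print("rk",back("top",f(*p),10))
print("L",tri([("top",f(65,303)),("side",g(218,385))]));print("R",tri([("top",f(298,303)),("side",g(250,197))]))
# crossbar top front edge
for p in((54,243),(331,242)):print("cb",back("top",f(*p),120))
for p in((117,470),(176,228)):print("cbside",back("side",g(*p),120))
E
```

```text
knobs [549.  -63.6  89. ] [ 540.5 -352.1   89. ] 288.70127393215233 [ 544.8 -207.8   89. ] bar yaw -0.029398246751299047
tab [ 545.4 -207.2  137. ]
cr [603.2 -81.6   8. ]
cr [ 596.1 -332.4    8. ]
cr [ 487.3 -329.8    8. ]
cr [494.9 -76.5   8. ]
rk [630.8 344.2  10. ]
rk [637.4  91.4  10. ]
rk [468.9  85.8  10. ]
rk [463.7 334.1  10. ]
L [522.3 320.4 160.8]
R [527.7 105.7 166.4]
cb [581.2 348.2 120. ]
cb [588.9  79.7 120. ]
cbside [579.7 365.7 120. ]
cbside [593.4  96.4 120. ]
```

```bash
python3 -m jog '[[0,0,0,-0.177,50],[0,0,0,-0.177,50],[0,0,0,-0.177,50],[0,0,0,-0.177,50],[0,0,0,-0.177,50],[0,0,0,-0.177,50],[0,0,0,-0.178,50],[20,17.4,0,0,50],[36,31.4,0,0,50],[36,31.4,0,0,50],[36,31.4,0,0,50],[36,31.4,0,0,50],[36,31.4,0,0,50],[36,31.4,0,0,50],[36,31.4,0,0,50],[36,31.4,0,0,50],[36,31.4,0,0,50],[36,31.4,0,0,50],[20,17.3,0,0,50],[0,0,0,0,50]]' 40
python3 - <<'E'
from h import *
np.set_printoptions(precision=3,suppress=True)
s=env.sense();print(s["tcp_pos"],s["tcp_rot"],s["joint_pos"],s["contact_force"],s["ft_torque"])
cal=env.calibration("wrist");im=env.grab_frame("wrist");cv2.imwrite("pics/w1.png",im)
for n in("divider","divider_tab"):
    for d in env.silhouettes(n,"wrist")[:2]:
        m=d["pixels"].astype(np.uint8);ys,xs=np.nonzero(m);print(n,d["confidence"],d["extent"],xs.mean(),ys.mean())
print("expected tab top",proj("wrist",[545,-207.5,137],cal),"tcp",proj("wrist",s["tcp_pos"],cal))
E
```

```text
time_s: 3.4
tcp_pos: [546.5, -204.7, 196.5]
tcp_rot: [-0.0, 0.717, 0.697, 0.0]
contact_force: [-0.4, -0.3, -0.3]
finger_gap: 49.8
grasp_force: 0.0
[ 546.534 -204.75   196.514] [-0.     0.717  0.697  0.   ] [-0.494  0.123  1.637  0.001  1.382 -0.465] [-0.4   -0.293 -0.309] [0.004 0.002 0.039]
divider 0.65 [266.4, 0.0, 292.3, 358.3] 279.0191365227538 173.659276546091
divider_tab 0.59 [270.6, 0.0, 287.5, 355.4] 279.0505645557192 174.76460481099656
expected tab top [280.079 220.138] tcp [282.77  253.493]
```

View pics/w1.png

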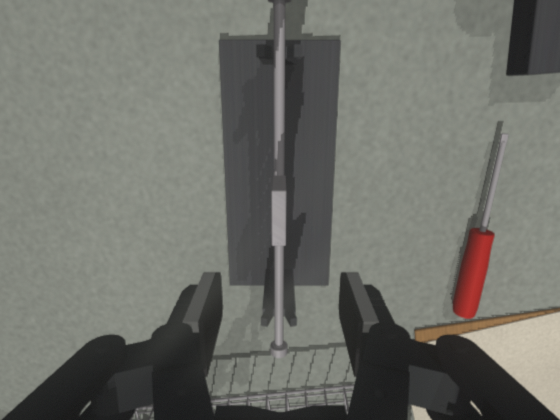

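The wrist view shows the tab top centred at about (279,217), with the bar vertical in the image, knob to knob from (280,0) to (279,348). That agrees with the top camera within 2 mm, so I'm descending and gripping.

```bash
python3 -m jog '[[-1.6,-1.8,10,0,50],[0,0,20,0,50],[0,0,20,0,50],[0,0,20,0,50],[0,0,16,0,50],[0,0,8,0,50],[0,0,3.5,0,50],[0,0,0,0,50],[0,0,0,0,8],[0,0,0,0,8],[0,0,0,0,8],[0,0,0,0,8],[0,0,0,0,8]]' 40
python3 -c "
from h import *
s=env.sense();print(s['tcp_pos'],s['contact_force'],s['ft_torque'],s['finger_gap'],s['grasp_force'])"
```

```text
time_s: 5.18
tcp_pos: [544.4, -209.3, 99.8]
tcp_rot: [0.001, 0.718, 0.696, 0.0]
contact_force: [1.5, -0.2, 3.6]
finger_gap: 8.5
grasp_force: 25.3
[ 544.37125945 -209.32077153   99.75695014] [ 1.4671186  -0.15048728  3.55519681] [ 0.02194988 -0.05433489 -0.03637175] 8.480188630240383 25.337603073567152
```

```bash
python3 -m jog '[[0,0,0,0,0],[0,0,0,0,0],[0,0,-3,0,0],[0,0,-10,0,0],[0,0,-20,0,0],[0,0,-25,0,0],[0,0,-25,0,0],[0,0,-25,0,0],[0,0,-20,0,0],[0,0,-10,0,0],[0,0,0,0,0],[0,0,0,0,0],[0,0,0,0,0]]' 40
python3 - <<'E'
from h import *
np.set_printoptions(precision=3,suppress=True)
s=env.sense();print(s["tcp_pos"],s["tcp_rot"],s["contact_force"],s["ft_torque"],s["finger_gap"],s["grasp_force"])
cal=env.calibration("wrist");im=env.grab_frame("wrist");cv2.imwrite("pics/w2.png",im)
print(env.calibration("wrist"))
E
```

```text
time_s: 6.8
tcp_pos: [543.3, -208.8, 235.7]
tcp_rot: [-0.001, 0.718, 0.696, -0.0]
contact_force: [0.1, -0.2, -6.0]
finger_gap: 7.7
grasp_force: 39.1
[ 543.255 -208.805  235.73 ] [-0.001  0.718  0.696 -0.   ] [ 0.129 -0.206 -5.964] [-0.068  0.016 -0.035] 7.65506473139502 39.095960981212556
{'K': array([[372.151,   0.   , 280.227],
       [  0.   , 372.151, 212.16 ],
       [  0.   ,   0.   ,   1.   ]]), 'R': array([[ 1.   , -0.029, -0.002],
       [-0.027, -0.947,  0.32 ],
       [-0.011, -0.32 , -0.947]]), 't': array([-547.474, -236.668,  359.725])}
```

View pics/w2.png

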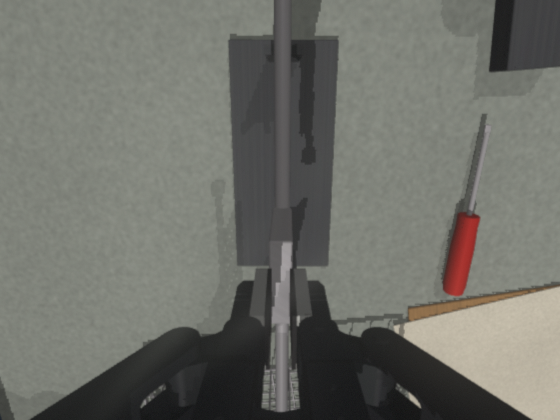

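The divider is lifted clear and weighs about 6 N. The tab top runs from v≈240 to v≈325 at u≈282. Next I'm measuring the tab offset in the grip and the bar tilt with the side and top views.

```bash
python3 - <<'E'
from h import *
np.set_printoptions(precision=1,suppress=True)
for p in((284,240),(282,325)):print(back("wrist",p,273))
for c in("top","side"):
    im=env.grab_frame(c)
    for d in env.silhouettes("divider",c)[:1]:
        print(c,d["confidence"],d["extent"])
        l,t,r,b=[int(v) for v in d["extent"]]
        for y in(-147+0,147): print("exp end (tcp-centred)",proj(c,[543.3+.029*y*1,-208.8+y,225]), proj(c,[543.3+.029*y*1,-205.8+y,225]))
        m=im[max(0,t-25):b+25,max(0,l-25):r+25]; print("crop origin",max(0,l-25),max(0,t-25)); k=min(800/m.shape[1],600/m.shape[0],3);print(k)
        cv2.imwrite(f"pics/{c}2.png",cv2.resize(m,None,fx=k,fy=k,interpolation=3))
E
```

```text
[ 544.3 -185.5  273. ]
[ 542.3 -226.9  273. ]
top 0.91 [311.2, 246.7, 397.5, 259.6]
exp end (tcp-centred) [469.2 259.7] [467.6 259.6]
exp end (tcp-centred) [314.7 251.5] [313.1 251.5]
crop origin 286 221
3
side 0.61 [311.5, 111.1, 333.3, 165.0]
exp end (tcp-centred) [330.6 107.7] [330.5 108.1]
exp end (tcp-centred) [314.2 152.3] [314.  152.9]
crop origin 286 86
3
```

View pics/top2.png

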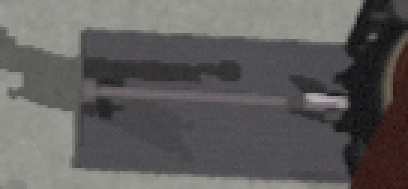

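Tab centre is 2.6 mm in +y from the TCP, with x on line. The panel has to pass above the hook tips, so I carry it about 55 mm higher.

```bash
python3 -m jog '[[0,0,-10,-0.056,0],[10,-0.5,-20,0,0],[20,-0.5,-20,0,0],[30,-0.5,-5,0,0],[30,-0.5,0,0,0],[30,-0.5,0,0,0],[30,-0.5,0,0,0],[30,-0.5,0,0,0],[30,-0.5,0,0,0],[30,-0.5,0,0,0],[30,-0.5,0,0,0],[30,-0.5,0,0,0],[30,-0.5,0,0,0],[30,-0.5,0,0,0],[30,-0.5,0,0,0],[30,-0.5,0,0,0],[20,-0.5,0,0,0],[9.5,0,0,0,0],[0,0,0,0,0],[0,0,0,0,0]]' 40
python3 - <<'E'
from h import *
np.set_printoptions(precision=3,suppress=True)
s=env.sense();print(s["tcp_pos"],s["tcp_rot"],s["contact_force"],s["ft_torque"],s["finger_gap"],s["grasp_force"])
cv2.imwrite("pics/w3.png",env.grab_frame("wrist"))
cv2.imwrite("pics/t3.png",env.grab_frame("top"))
im=env.grab_frame("side");cv2.imwrite("pics/s3full.png",im)
cv2.imwrite("pics/s3.png",cv2.resize(im[60:360,190:370],None,fx=2,fy=2,interpolation=3))
T=s["tcp_pos"]
for y in(-144,144):
    X=[T[0]-.025*(y+2.6),T[1]+2.6+y,T[2]-10.8]; p=proj("side",X);print("exp knob side crop",(p-[190,60])*2,"wrist",proj("wrist",X))
for y in(-108,108):
    for z in(150,174):
        p=proj("side",[525.2-.025*y,213.2+y,z]);print("hook floor",y,z,(p-[190,60])*2,"wrist",proj("wrist",[525.2-.025*y,213.2+y,z]))
E
```

```text
time_s: 9.55
tcp_pos: [524.3, 239.1, 292.1]
tcp_rot: [0.0, 0.698, 0.716, -0.0]
contact_force: [0.4, -0.3, -6.1]
finger_gap: 7.7
grasp_force: 39.1
[524.302 239.131 292.108] [ 0.     0.698  0.716 -0.   ] [ 0.396 -0.29  -6.143] [-0.031  0.038 -0.026] 7.713089679532719 39.07806408125907
exp knob side crop [250.079 202.389] wrist [281.921 436.729]
exp knob side crop [202.016 419.053] wrist [283.145 -67.459]
hook floor -108 150 [245.534 332.732] wrist [281.647 314.706]
hook floor -108 174 [246.113 311.306] wrist [281.734 329.482]
hook floor 108 150 [215.526 500.925] wrist [282.067  88.557]
hook floor 108 174 [215.633 476.574] wrist [282.208  88.77 ]
```

View pics/s3.png

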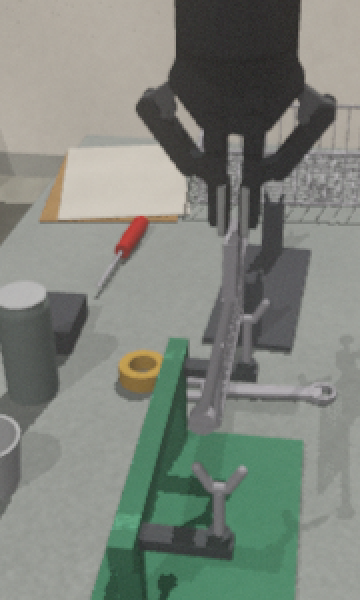

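View pics/w3.png

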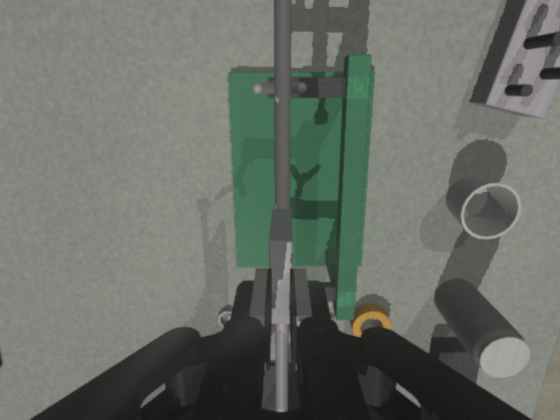

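The side view shows the left knob at (203,417), where a level bar should put it. The wrist view shows the left hook tips at (258,89) and (303,89), and the bar at u≈283 in that row. I overshot y by 28 mm, so I'm computing a correction.

```bash
python3 - <<'E'
from h import *
np.set_printoptions(precision=1,suppress=True)
print("hookL",back("wrist",(258,89),182),back("wrist",(303,89),182))
print("bar",back("wrist",(282.5,20),281),back("wrist",(283,89),281),back("wrist",(282.5,180),281))
print("tab",back("wrist",(288,240),329),back("wrist",(281,325),329))
im=cv2.imread("pics/t3.png")
for y in(-108,108):print("top hook exp",proj("top",[525.2-.025*y,213.2+y,165]))
for p in((54,243),(331,242)):pass
E
```

```text
hookL [504.6 320.6 182. ] [537.8 321.5 182. ]
bar [521.3 352.  281. ] [522.4 321.8 281. ] [523.3 276.4 281. ]
tab [525.7 262.7 329. ] [523.9 221.1 329. ]
top hook exp [228.  260.2]
top hook exp [118.8 260.5]
```

```bash
python3 -m jog '[[-9.5,-0.5,0,0,0],[-12,-0.5,10,0,0],[-7,0,20,0,0],[0,0,15,0,0],[0,0,10,0,0],[0,0,0,0,0],[0,0,0,0,0],[0,0,0,0,0]]' 40
python3 - <<'E'
from h import *
np.set_printoptions(precision=3,suppress=True)
s=env.sense();print(s["tcp_pos"],s["tcp_rot"],s["contact_force"],s["ft_torque"],s["finger_gap"],s["grasp_force"])
a=env.grab_frame("wrist");b=env.grab_frame("top")
cv2.imwrite("pics/w4.png",a[0:420,180:420]);cv2.imwrite("pics/t4.png",b)
w=cv2.resize(a[0:420,200:380],None,fx=1.4,fy=1.4);t=cv2.resize(b[200:300,90:270],None,fx=3,fy=3,interpolation=3)
o=np.zeros((590,800,3),np.uint8);o[:w.shape[0],:w.shape[1]]=w;o[:t.shape[0],255:795]=t[:,:540];cv2.imwrite("pics/wt4.png",o)
E
```

```text
time_s: 10.7
tcp_pos: [524.4, 211.9, 238.0]
tcp_rot: [0.0, 0.698, 0.716, 0.001]
contact_force: [0.4, 0.0, -5.9]
finger_gap: 7.9
grasp_force: 39.1
[524.442 211.854 238.041] [0.    0.698 0.716 0.001] [ 0.435  0.04  -5.876] [-0.062  0.027 -0.007] 7.945772014781263 39.100134246982634
```

View pics/wt4.png

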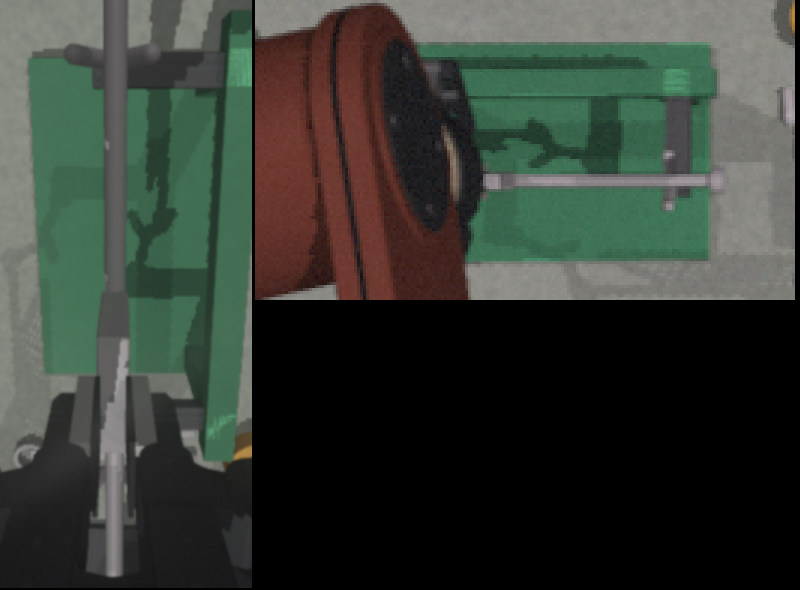

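The wrist crop shows the left hook tips at (70,50) and (155,50) with the bar between them at u≈115. The top crop shows the right hook tips at (668,154) and (669,206) with the bar at v≈181 and the right knob at (718,180).

```bash
python3 - <<'E'
from h import *
np.set_printoptions(precision=1,suppress=True)
w=lambda u,v:(200+u/1.4,v/1.4)
t=lambda u,v:(90+(u-255)/3-.3,200+v/3-.3)
for z in(170,182,192):
  print(z,"L",(back("wrist",w(70,50),z)+back("wrist",w(155,50),z))/2,"width",np.linalg.norm(back("wrist",w(70,50),z)-back("wrist",w(155,50),z)),"R",(back("top",t(668,154),z)+back("top",t(669,206),z))/2,"w",np.linalg.norm(back("top",t(668,154),z)-back("top",t(669,206),z)))
print("barL",back("wrist",w(115.5,50),227),"barR",back("top",t(668,181),227),"knobR",back("top",t(718,180.5),227),"bar mid wrist",back("wrist",w(115.5,250),227))
E
```

```text
170 L [520.1 324.5 170. ] width 36.71059589539762 R [529.  105.8 170. ] w 34.29412946805452
182 L [520.1 323.1 182. ] width 34.92963573710308 R [528.9 104.7 182. ] w 33.828864061272
192 L [520.1 321.9 192. ] width 33.445502271857514 R [528.8 103.9 192. ] w 33.44114288895332
barL [521.2 317.9 227. ] barR [527.9 101.1 227. ] knobR [528.9  70.2 227. ] bar mid wrist [523.2 249.8 227. ]
```

```bash
cat > f.py <<'E'
from h import *
s=env.sense();F=np.array(s["contact_force"]);M=np.array(s["ft_torque"])
tot=F[2]+6.0; d=(M[0]+0.05)/0.108
print("t",s["time_s"],"tcp",np.round(s["tcp_pos"],1),"rot",np.round(s["tcp_rot"],3),"F",np.round(F,1),"M",np.round(M,3),"L~",round((tot+d)/2,1),"R~",round((tot-d)/2,1),"gap",round(s["finger_gap"],1))
E
python3 -m jog '[[-1,0,10,0,0],[0,0,15,0,0],[0,0,10,0,0],[0,0,5,0,0],[0,0,3,0,0],[0,0,0,0,0],[0,0,0,0,0]]' 40 >/dev/null; python3 f.py
python3 -m jog '[[0,0,2,0,0],[0,0,2,0,0],[0,0,0,0,0],[0,0,0,0,0]]' >/dev/null; python3 f.py
```

```text
t 11.675 tcp [524.3 210.6 194.7] rot [0.    0.698 0.716 0.   ] F [-0.1 -0.2 -6.7] M [ 0.028 -0.016 -0.035] L~ 0.0 R~ -0.7 gap 7.8
t 12.175 tcp [524.  210.5 190.1] rot [0.    0.698 0.716 0.   ] F [-0.9  0.4 -6.6] M [-0.029  0.049 -0.002] L~ -0.2 R~ -0.4 gap 8.1
```

```bash
python3 -m jog '[[0,0,1.5,0,0],[0,0,1.5,0,0],[0,0,0,0,0]]' >/dev/null; python3 f.py
python3 -m jog '[[0,0,1,0,0],[0,0,1,0,0],[0,0,0,0,0]]' >/dev/null; python3 f.py
python3 -m jog '[[0,0,1,0,0],[0,0,1,0,0],[0,0,0,0,0]]' >/dev/null; python3 f.py
```

```text
t 12.55 tcp [523.8 210.5 186.8] rot [-0.     0.698  0.716 -0.   ] F [-0.6 -0.3 -7. ] M [-0.029  0.012 -0.016] L~ -0.4 R~ -0.6 gap 7.5
t 12.925 tcp [523.9 210.5 185. ] rot [-0.     0.698  0.716 -0.   ] F [-1.   0.3 -6.7] M [-0.013 -0.021 -0.015] L~ -0.2 R~ -0.5 gap 7.6
t 13.3 tcp [524.1 210.6 183.3] rot [0.    0.698 0.716 0.   ] F [-0.1 -0.4 -4.4] M [-0.051  0.003  0.004] L~ 0.8 R~ 0.8 gap 7.6
```

```bash
python3 -m jog '[[0,0,0.5,0,0],[0,0,0,0,0]]' >/dev/null; python3 f.py
python3 -m jog '[[0,0,0.5,0,0],[0,0,0,0,0]]' >/dev/null; python3 f.py
python3 -m jog '[[0,0,0,0,0]]' >/dev/null; python3 f.py
```

```text
t 13.55 tcp [524.3 210.6 183.1] rot [0.    0.698 0.716 0.   ] F [ 0.4  0.1 -3. ] M [-0.016  0.07  -0.043] L~ 1.6 R~ 1.3 gap 7.6
t 13.8 tcp [524.5 210.6 182.9] rot [0.    0.698 0.716 0.001] F [-0.3  0.3  0.8] M [-0.042  0.117 -0.054] L~ 3.4 R~ 3.4 gap 7.8
t 13.925 tcp [524.5 210.6 182.9] rot [0.    0.698 0.716 0.001] F [-0.2 -0.1  2.2] M [-0.113  0.106  0.003] L~ 3.8 R~ 4.4 gap 7.2
```

Contact force is building with almost no moment about x, so the divider seems to have pivoted onto both hooks (bar z≈172). I'm checking it visually before pressing.

```bash
python3 - <<'E'
from h import *
a=env.grab_frame("side");b=env.grab_frame("top");w=env.grab_frame("wrist")
o=np.zeros((600,800,3),np.uint8)
p=cv2.resize(a[140:340,230:350],None,fx=3,fy=3,interpolation=3);o[:600,:360]=p
q=cv2.resize(b[225:285,180:260],None,fx=5,fy=5,interpolation=3);o[:300,370:770]=q
r=cv2.resize(w[0:100,210:350],None,fx=3,fy=3,interpolation=3);o[300:600,370:790]=r
cv2.imwrite("pics/c5.png",o)
E
python3 f.py
```

```text
t 14.075 tcp [524.5 210.6 182.9] rot [0.    0.698 0.716 0.001] F [-0.4 -0.4  4.8] M [-0.083  0.113 -0.038] L~ 5.2 R~ 5.5 gap 7.4
```

View pics/c5.png

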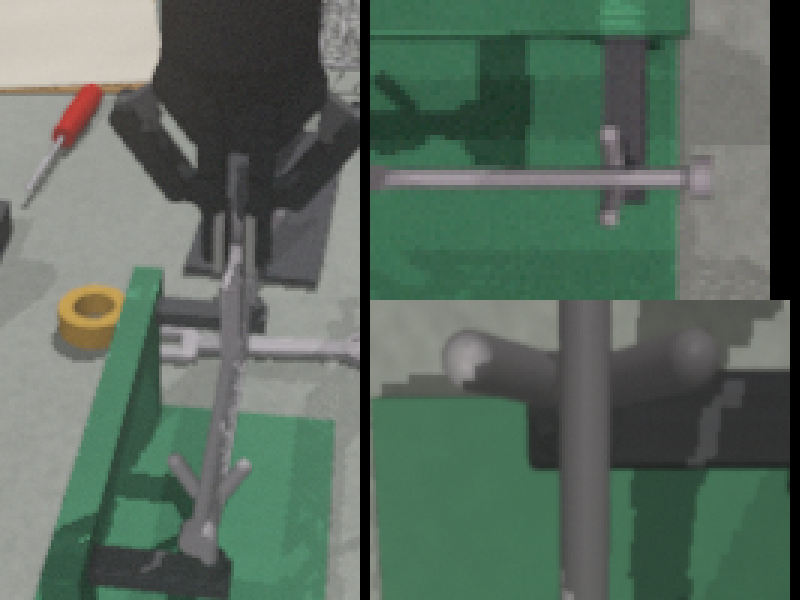

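The bar lies inside both hook mouths: left tips at (466,355) and (695,352) with the bar at 584, and the right bar is between its tips at (609,135) and (609,217). Next I'm pressing gently, watching for the force to settle.

```bash
python3 -c "
from h import *
for z in (160,166,172,178): print(z,(proj('side',[521.3,357.5,z])-[230,140])*3)"
python3 -m jog '[[0,0,0,0,0],[0,0,0,0,0]]' >/dev/null; python3 f.py
python3 -m jog '[[0,0,0.3,0,0],[0,0,0,0,0],[0,0,0,0,0]]' >/dev/null; python3 f.py
```

```text
160 [193.54641632 554.20725425]
166 [193.533372   544.89400252]
172 [193.5201794  535.47487864]
178 [193.50683596 525.94806699]
t 14.325 tcp [524.4 210.6 182.8] rot [0.    0.698 0.716 0.001] F [-0.2 -0.2  5.6] M [-0.07   0.049  0.019] L~ 5.7 R~ 5.9 gap 7.8
t 14.7 tcp [524.5 210.6 182.8] rot [0.    0.698 0.716 0.001] F [-1.1 -0.4  6.2] M [-0.053  0.138 -0.026] L~ 6.1 R~ 6.1 gap 7.7
```

```bash
python3 -m jog '[[0,0,0.5,0,0],[0,0,0,0,0],[0,0,0,0,0],[0,0,0,0,0]]' >/dev/null; python3 f.py
python3 -m jog '[[0,0,0.3,0,0],[0,0,0,0,0],[0,0,0,0,0],[0,0,0,0,0]]' >/dev/null; python3 f.py
```

```text
t 15.2 tcp [524.8 210.7 182.7] rot [0.001 0.698 0.716 0.001] F [-1.4 -0.9  8.4] M [-0.099  0.178 -0.017] L~ 7.0 R~ 7.4 gap 7.3
t 15.7 tcp [524.9 210.7 182.7] rot [0.001 0.698 0.716 0.001] F [-1.7 -0.7  9.9] M [-0.15   0.233 -0.004] L~ 7.5 R~ 8.4 gap 7.7
```

```bash
python3 -m jog '[[0,0,0.5,0,0],[0,0,0.3,0,0],[0,0,0,0,0],[0,0,0,0,0],[0,0,0,0,0]]' >/dev/null; python3 f.py
python3 -m jog '[[0,0,0.3,0,0],[0,0,0.1,0,0],[0,0,0,0,0],[0,0,0,0,0],[0,0,0,0,0]]' >/dev/null; python3 f.py
```

```text
t 16.325 tcp [525.3 210.7 182.6] rot [0.001 0.698 0.716 0.002] F [-1.9 -0.9 11.7] M [-0.187  0.287 -0.02 ] L~ 8.2 R~ 9.5 gap 7.6
t 16.95 tcp [525.5 210.7 182.5] rot [0.001 0.698 0.716 0.002] F [-1.3 -1.  12.7] M [-0.232  0.317 -0.015] L~ 8.5 R~ 10.2 gap 7.7
```

```bash
python3 -m jog '[[0,0,0.4,0,0],[0,0,0.2,0,0],[0,0,0,0,0],[0,0,0,0,0],[0,0,0,0,0]]' >/dev/null; python3 f.py
python3 -m jog '[[0,0,0,0,0],[0,0,0,0,0],[0,0,0,0,0]]' >/dev/null; python3 f.py
```

```text
t 17.575 tcp [525.9 210.7 182.5] rot [0.002 0.698 0.716 0.002] F [-1.1 -1.1 15.3] M [-0.281  0.391  0.02 ] L~ 9.6 R~ 11.7 gap 7.6
t 17.95 tcp [525.8 210.7 182.5] rot [0.002 0.698 0.716 0.002] F [-2.2 -2.6 14.4] M [-0.296  0.361 -0.009] L~ 9.1 R~ 11.4 gap 7.5
```

Both hooks are holding about 9 N and 11 N at 15 N of push. Next I'm easing the push off and opening.

```bash
python3 -m jog '[[0,0,-0.8,0,0],[0,0,-0.8,0,0],[0,0,-0.8,0,0],[0,0,-0.6,0,0],[0,0,0,0,0],[0,0,0,0,0]]' >/dev/null; python3 f.py
python3 -m jog '[[0,0,0,0,9],[0,0,0,0,10],[0,0,0,0,11],[0,0,0,0,12],[0,0,0,0,14],[0,0,0,0,18],[0,0,0,0,24],[0,0,0,0,30],[0,0,0,0,30],[0,0,0,0,30]]' 20; python3 f.py
```

```text
t 18.7 tcp [524.3 210.6 182.8] rot [0.    0.698 0.716 0.   ] F [-0.9 -0.7  6.1] M [-0.09   0.073 -0.01 ] L~ 5.9 R~ 6.3 gap 7.8
time_s: 19.95
tcp_pos: [524.0, 210.5, 182.2]
tcp_rot: [0.0, 0.698, 0.716, 0.0]
contact_force: [1.1, 0.2, -0.1]
finger_gap: 30.1
grasp_force: 0.0
t 19.95 tcp [524.  210.5 182.2] rot [0.    0.698 0.716 0.   ] F [ 1.1  0.2 -0.1] M [-0.037  0.009  0.042] L~ 3.0 R~ 2.9 gap 30.1
```

Released with the sensor back at zero. Retreating straight up, then checking.

```bash
python3 -m jog '[[0,0,-5,0,30],[0,0,-15,0,30],[0,0,-25,0,30],[0,0,-35,0,30],[0,0,-35,0,30],[0,0,-35,0,30],[0,0,-20,0,30],[0,0,0,0,30],[0,0,0,0,30],[0,0,0,0,30],[0,0,0,0,30]]' ; python3 - <<'E'
from h import *
a=env.grab_frame("side");
for d in env.silhouettes("divider","side")[:1]: print(d["extent"])
b=env.grab_frame("top");w=env.grab_frame("wrist"); a2=env.grab_frame("side")
for d in env.silhouettes("divider","side")[:1]: print(d["extent"])
print("side frame diff",cv2.absdiff(a,a2)[140:340,230:350].mean())
o=np.zeros((600,800,3),np.uint8)
o[:600,:360]=cv2.resize(a[140:340,230:350],None,fx=3,fy=3,interpolation=3)
o[:240,370:770]=cv2.resize(b[215:287,120:240],(400,240),interpolation=3)
o[250:595,370:800]=cv2.resize(w[0:345,130:560],(430,345))
cv2.imwrite("pics/c6.png",o)
E
python3 f.py
```

```text
time_s: 21.32
tcp_pos: [523.6, 210.4, 351.0]
tcp_rot: [-0.001, 0.698, 0.716, -0.001]
contact_force: [-0.4, -0.7, -0.8]
finger_gap: 30.0
grasp_force: 0.0
[285.6, 250.2, 360.0, 263.0]
[290.8, 200.5, 321.9, 327.6]
side frame diff 1.4643333333333333
t 21.625 tcp [523.9 210.5 352.2] rot [-0.     0.698  0.716 -0.   ] F [-0.8 -0.  -0.6] M [-0.016  0.02  -0.048] L~ 2.8 R~ 2.5 gap 29.9
```

View pics/c6.png

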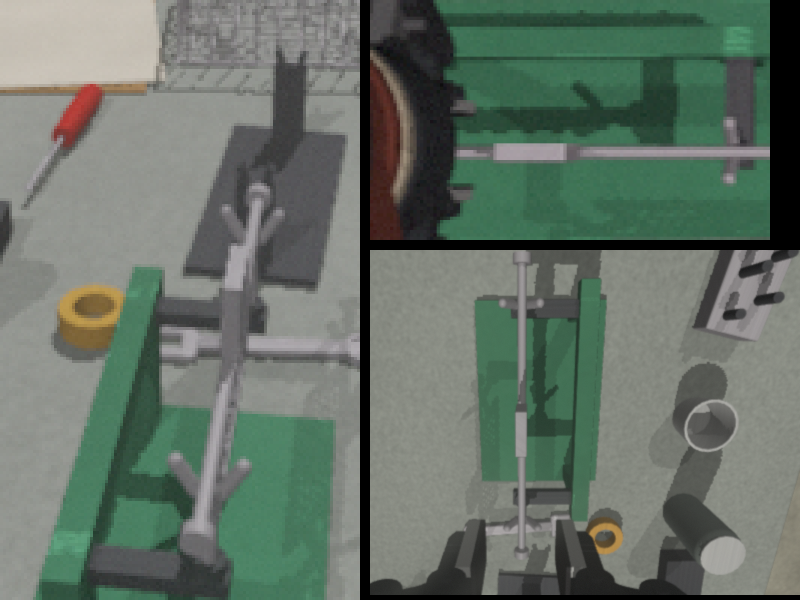

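The divider hangs in both hooks: in the side view the left hook is at (210,490) and the right at (255,225). It is centred, and the wrench, collar and cans look unmoved. I'm letting it settle, then handing in.

```bash
python3 -m jog '[[0,0,0,0,30],[0,0,0,0,30],[0,0,0,0,30],[0,0,0,0,30],[0,0,0,0,30],[0,0,0,0,30],[0,0,0,0,30],[0,0,0,0,30],[0,0,0,0,30],[0,0,0,0,30],[0,0,0,0,30],[0,0,0,0,30],[0,0,0,0,30],[0,0,0,0,30],[0,0,0,0,30],[0,0,0,0,30]]'; python3 - <<'E'
from h import *
a=env.grab_frame("side")
b=env.grab_frame("side");print(cv2.absdiff(a,b)[140:340,230:350].mean())
print(env.finish_job())
E
```

```text
time_s: 23.62
tcp_pos: [523.9, 210.5, 352.2]
tcp_rot: [-0.0, 0.698, 0.716, -0.0]
contact_force: [0.2, -0.8, 0.2]
finger_gap: 30.0
grasp_force: 0.0
1.46675
the job is handed in; nothing more can be done
None
```

The divider hangs centred in both hooks; before release I pressed with about 15 N (roughly 9 N of load on the left hook and 11 N on the right), and the job was handed in at about 24 s with the gripper clear and nothing else visibly moved.

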